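# Snap the pipe clip shut with the held pliers

## Robot

A 6-joint arm with a two-finger parallel gripper is mounted at the origin on the work surface; the furniture and walls round the work are solid. World frame = base frame: x ahead of the robot, y to its left, z up, the work surface at z = 0. Lengths are in m, angles in rad, forces in N, time in s.
With the tool pointing down it reaches from about 0.2 to 0.875 m from the base axis. Payload 3.4 kg.
Tool frame: the origin (TCP) lies on the centre line of the jaws, within the pads' length; the fingertips stand 19 mm ahead of it and the grasp point (between the pads) is the TCP; z points along the fingers, y is the line along which they close (so a half turn about z gives the same grasp; the last joint's range is limited). The gripper opens to 94 mm and grips with 3 to 60 N. Pads are 16 mm wide; open, the fingers measure 119 mm over their backs; the gripper's body (75 mm by 177 mm) begins 78 mm behind the grasp point.
Start: joints at [0.994, 0.276, 1.505, -0, 1.361, -0.121], TCP at [0.253, 0.516, 0.224] pointing down, gripper open.
Joint ranges: [-2.89, 2.89], [-0.75, 2.08], [0.22, 2.7], [-1.18, 4.32], [0.11, 2.71], [-2.7, 2.7]. Speed limits (rad/s): [2.57, 2.57, 3.14, 3.14, 3.14, 3.14].

## Interface

Orientations are given as a unit quaternion [x, y, z, w].
In Python, from bench import arm gives the robot as it stands.
- The arm moves only by the tool arm_command, never from a script. Its argument "plan" is a list that holds one entry, the list of rows, each a list of 7 numbers: the closure in counts, from 0 (fully open) to 255 (shut), then the shift along the tool's x, y, z in m, then the turn, a rotation vector about the tool's x, y, z in degrees. In form: [[[jaw, tx, ty, tz, wx, wy, wz], ...]]. A call has 1 to 10 rows; each row shifts and turns the commanded pose from where the row before left it, along the tool's axes as they then stand; what a row does not reach is not made up. A row lasts 1/12 s, in which the tool goes at most 41.7 mm and 7.16 degrees, less where a joint would pass 70% of its speed; a pose out of reach is approached as far as the arm can. A call with a gripper value outside its range is refused whole. The fingers move at their own pace and stop on an object; the grip force is fixed at half the most. Time passes only in rows, so rows that do not move let the fingers close. It gives the time, the measured TCP pose, the force, the opening and the grip force at its end, in the units of the state.
- arm.sense(): the state, without advancing time (a new reading comes with each control period).
- arm.snapshot(name): name is "side" or "top" or "wrist"; returns (picture, depth): 480x640x3 uint8, red, green, blue; 480x640 float32, m along the optical axis (not along the pixel's ray), 0 where there is no reading.
- arm.get_calibration(name): a dict with "vertical_fov" (degrees; the focal length in pixels is half the picture's height over the tangent of half this angle, whatever the lens; pixels are square), "cx", "cy" (the principal point, pixels), "rvec" (rotation vector, rad) and "tvec" (3), from world to camera coordinates, as OpenCV has them; the wrist camera has in their place "tool_from_camera" (4x4, takes a point from camera to tool coordinates, whose origin is the TCP and whose axes are the flange's). Camera axes: x right, y down, z forward; pixel columns grow to the right and rows downward; lengths in m; the calibration is good to about 2 mm. A picture is of the moment at which its call begins: read the wrist's pose just before it. get_calibration takes no time and is no camera call.
- arm.close_job(): hands the job in; it is judged then, once.
Trained networks look in the newest picture that a camera, given by its name, has taken for a name from the list of things; names that differ only in an ending like _2 or _b are one class to them, and where a whole thing is asked for, a point or a joint stands for the part that bears it (a point fixed in the world has none). Each returns a list of dicts, best first, with "conf" (0 to 1); they miss things now and then, are a little off and sometimes report something else, mostly with a low value. They report only what shows in the picture. A call takes as long as a camera call.
- arm.masks_of(camera, label): "pixels" (480x640 bool, what is visible of it).
- arm.place_of(camera, label): "centre" ([x, y, z] in m, in the coordinates of the camera as it stood for that picture, good to about 4 mm: a listed point, or the origin of a listed thing).
The state is a dict: "time": time; "joint_pos": joint angles; "dq": joint speeds; "tau": joint torques, N m; "ee_pos": TCP position; "eef_rot": TCP orientation; "contact_force": force on the tool from outside, world axes, zero at the start; "moment": the same for the moment, N m; "gripper_width": opening from 0.0 (shut) to 1.0 (fully open); "grip_force": force on a finger pad.
Only numpy, scipy, OpenCV 4.12 (cv2) and the standard library are available. Lean on these libraries where they do the work, as an engineer would, in place of code of your own. Each camera call takes 0.05 s, during which the arm holds its last target. There are 200 camera calls.

## Task

Two pairs of pliers are held on small stands on the desk. One has a plastic pipe clip between its jaws that still stands open round its pipe: squeeze that pair's handles together until the clip snaps shut, then let go so that the pliers spring open. Leave the other pair, whose jaws are empty, unsqueezed.

Things in the scene. Friction and masses are not known exactly. Their poses are not given: they have to be found in the camera images.
- clip_stand: fixed grey stand (base 126 x 76 x 10 mm) holding pliers level; beyond their jaws an upright capped white pipe, 40 mm across, top at 78 mm, in an open black snap clip. Origin: on the desk under the middle of the base; x along the pliers from handles to jaws, y across the handles, z up. Middle of the handles at x = -120 mm, y = 0; pivot -35, jaw tips 5, pipe centre 35 mm
- clip_pliers (a joint): this stand's pliers, rad: 0 sprung open, 0.165 pressed to their stop. Two black grips at x = -165 to -75 mm, 10 mm thick, 36 to 56 mm above the desk, nothing under them; over their outsides at their middle 58 mm open (66 at the free ends), 30 mm pressed. Both move alike; needs about 8 N on each; the clip snaps at about 39 mm
- snap_clip (a joint): snap clip round the pipe (one of two mirrored halves), rad: 0 open, as it starts, ears about 12 mm apart in the pliers' jaws; 0.12 snapped shut, ears together. Past about 0.08 it snaps over by itself and stays shut; let go earlier it springs open again
- spare_pliers (a joint): handles of the other pair, rad: 0 sprung open, 0.165 pressed. Like stand, pliers and sizes, elsewhere on the desk, but without pipe or clip: its jaws are empty. To be left unsqueezed

How it is judged:
By the outcome, as a careful person would: the job done as asked, in the order asked, and still so for the second after the job is handed in, with the robot touching nothing.
It also fails if it takes over 26 s, if anything falls off the work surface, if the arm or the gripper's body presses on something with over 40 N, if the wrist force passes 120 N, or if a joint passes its speed limit or range.

## Working session

There is one attempt and no reset: what is moved stays moved. The work goes in short steps, Python scripts to look and compute and a tool call to move; the robot and the scene stay as the last step left them, time stands still between calls to the robot, and variables do not carry over. Pictures are saved under pics/ and viewed, at most 10 in all, crops included, and the job is handed in when it is done.

Besides the shell and the picture viewer there is one more tool, called after "Call:" by a JSON object that holds its "method" and its "body", one argument or row to a line. arm_command: Moves the arm, as the interface text tells. Its arguments: {"type":"object","properties":{"plan":{"type":"array"}},"required":["plan"]}

```bash
mkdir -p pics; cat > h.py <<'E'
import numpy as np, cv2
from scipy.spatial.transform import Rotation as R
from bench import arm
def w2c(name, s=None):
    c=arm.get_calibration(name)
    if name=="wrist":
        T=np.eye(4); T[:3,:3]=R.from_quat(s["eef_rot"]).as_matrix(); T[:3,3]=s["ee_pos"]
        return T@np.array(c["tool_from_camera"]), c
    T=np.eye(4); T[:3,:3]=R.from_rotvec(np.ravel(c["rvec"])).as_matrix(); T[:3,3]=np.ravel(c["tvec"])
    return np.linalg.inv(T), c
def cloud(name,d,s=None):
    T,c=w2c(name,s); f=240/np.tan(np.radians(c["vertical_fov"])/2)
    v,u=np.mgrid[:480,:640]
    P=np.stack([(u-c["cx"])/f*d,(v-c["cy"])/f*d,d],-1)
    return P@T[:3,:3].T+T[:3,3]
E
python3 - <<'E'
from h import *
s=arm.sense(); print(s["time"],s["ee_pos"],s["eef_rot"])
ims=[]
for n in("top","side"):
    p,d=arm.snapshot(n); ims.append(p); np.savez(f"{n}.npz",p=p,d=d); T,c=w2c(n); W=cloud(n,d)
    print(n,np.round(T,3).tolist(), {k:c[k] for k in c if k not in("rvec","tvec")})
    for l in("clip_stand","clip_pliers","snap_clip","spare_pliers"):
        for r in arm.place_of(n,l)[:3]: print(l,"place",round(r["conf"],2),np.round(T[:3,:3]@r["centre"]+T[:3,3],3))
        for r in arm.masks_of(n,l)[:3]:
            m=r["pixels"]; vv,uu=np.nonzero(m); w=W[m&(d>0)]
            print(l,"mask",round(r["conf"],2),m.sum(),uu.mean().round(),vv.mean().round(),np.round(np.median(w,0),3))
    cv2.imwrite(f"pics/{n}.png",p[:,:,::-1])
print(arm.sense()["time"])
E
```

```text
0.0 [0.25282706 0.51587501 0.22362701] [ 2.25910861e-01  9.74147592e-01 -8.19634670e-04 -2.82844875e-04]
top [[-0.01, -0.997, 0.074, 0.366], [-1.0, 0.009, -0.018, 0.104], [0.018, -0.074, -0.997, 1.051], [0.0, 0.0, 0.0, 1.0]] {'vertical_fov': 52.252865223383424, 'cx': 318.29066355337517, 'cy': 246.70525430884197}
clip_stand place 0.9 [ 0.442 -0.208  0.002]
clip_stand mask 0.92 2655 465.0 240.0 [ 0.451 -0.218  0.047]Traceback (most recent call last):
  File "<stdin>", line 8, in <module>
ValueError: it knows: clip_stand
```

```bash
python3 - <<'E'
from h import *
z=np.load("top.npz"); cv2.imwrite("pics/top.png",z["p"][:,:,::-1])
E
ls pics; python3 - <<'E'
from h import *
z=np.load("top.npz");p=z["p"]
cv2.imwrite("pics/top2.png",cv2.resize(p[120:400,230:590],None,fx=2.1,fy=2.1,interpolation=3)[:,:,::-1])
n="side"; p,d=arm.snapshot(n); np.savez("side.npz",p=p,d=d); cv2.imwrite("pics/side.png",p[:,:,::-1])
T,c=w2c(n);print(np.round(T,3).tolist())
for r in arm.place_of(n,"clip_stand"): print(r["conf"],T[:3,:3]@r["centre"]+T[:3,3])
E
```

```text
top.png
[[0.993, -0.065, 0.094, 0.31], [-0.114, -0.506, 0.855, -0.889], [-0.008, -0.86, -0.51, 0.631], [0.0, 0.0, 0.0, 1.0]]
0.81 [ 0.44134888 -0.20312227  0.0035226 ]
```

View pics/top.png

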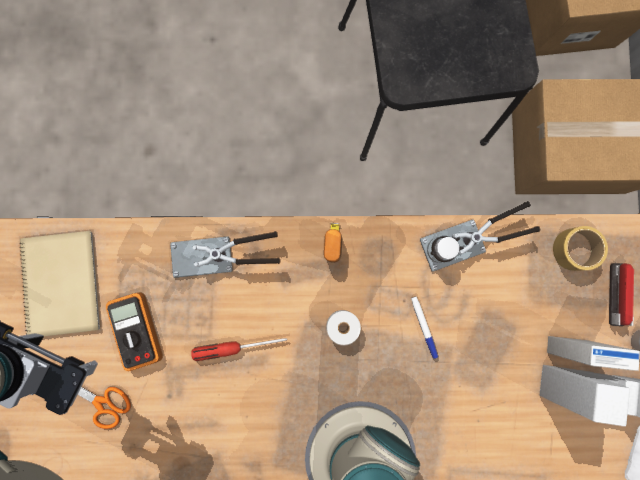

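View pics/side.png

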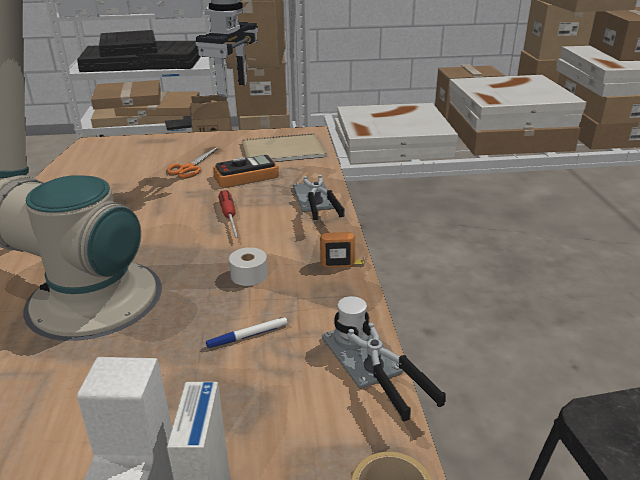

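The top picture shows the white pipe in the clip at (446,248), and that pair's handles run to (525,206) and (537,230). The spare pair is at (215,253), with nothing in its jaws. Next I measure the clip pair's handles.

```bash
cat > meas.py <<'E'
from h import *
def meas(n,p,d,s=None,c0=None):
    W=cloud(n,d,s); g=p.max(-1)
    m=(d>0)&(g<70)&(W[...,2]>.03)&(W[...,2]<.066)&(np.hypot(W[...,0]-c0[0],W[...,1]-c0[1])<.075)
    k,l,st,_=cv2.connectedComponentsWithStats(m.astype(np.uint8))
    ax=[]
    for i in np.argsort(-st[1:,4])[:2]+1:
        w=W[l==i]; q=w[:,:2]; c=(q.min(0)+q.max(0))/2; c=q.mean(0); v=np.linalg.svd(q-c,full_matrices=False)[2][0]
        t=(q-c)@v; print(n,st[i,4],"c",c.round(4),"ends",(c+v*t.min()).round(3),(c+v*t.max()).round(3),"len",np.ptp(t).round(3),"dir",np.degrees(np.arctan2(v[1],v[0])).round(1),"z",np.percentile(w[:,2],[5,50,95]).round(3)); ax.append(c)
    print("mid",np.mean(ax,0),"sep",np.linalg.norm(ax[0]-ax[1]))
E
python3 - <<'E'
from meas import *
for n in("top","side"):
    z=np.load(n+".npz"); W=cloud(n,z["d"])
    if n=="top":
        for u,v in((446,246),(478,237),(512,213),(518,234),(525,206),(537,230)): print(u,v,W[v,u].round(3))
    m=(W[...,2]>.070)&(W[...,2]<.086)&(z["p"].min(-1)>150)&(abs(W[...,0]-.43)<.06)&(abs(W[...,1]+.18)<.08)
    w=W[m];print("pipe",n,m.sum(),w.min(0),w.max(0),((w.min(0)+w.max(0))/2).round(4))
    meas(n,z["p"],z["d"],None,(.49,-.315))
E
```

```text
446 246 [ 0.437 -0.171  0.076]
478 237 [ 0.457 -0.243  0.058]
512 213 [ 0.506 -0.315  0.057]
518 234 [ 0.463 -0.328  0.052]
525 206 [ 0.521 -0.344  0.054]
537 230 [ 0.47  -0.367  0.054]
pipe top 391 [ 0.41323311 -0.1958535   0.07014066] [ 0.45578538 -0.1527313   0.08166678] [ 0.4345 -0.1743  0.0759]
top 170 c [ 0.5081 -0.3116] ends [ 0.526 -0.352] [ 0.49  -0.272] len 0.088 dir 114.3 z [0.051 0.054 0.058]
top 161 c [ 0.4627 -0.3275] ends [ 0.452 -0.286] [ 0.474 -0.37 ] len 0.086 dir -75.2 z [0.052 0.054 0.057]
mid [ 0.48538607 -0.3195494 ] sep 0.04813382536344067
pipe side 395 [ 0.41163124 -0.19627803  0.07356216] [ 0.45438218 -0.15227943  0.08057999] [ 0.433  -0.1743  0.0771]
side 712 c [ 0.5065 -0.3191] ends [ 0.486 -0.275] [ 0.524 -0.357] len 0.09 dir -65.3 z [0.04  0.051 0.056]
side 644 c [ 0.4608 -0.3353] ends [ 0.448 -0.287] [ 0.471 -0.375] len 0.09 dir -74.9 z [0.04  0.053 0.057]
mid [ 0.48362959 -0.32719294] sep 0.04854182997362048
```

Call:
{"method": "arm_command", "body": {
  "plan": [
    [[0, 0, 0, 0, 0, 0, 6.3], [0, 0, 0, 0, 0, 0, 6.3], [0, 0, 0, 0, 0, 0, 6.3], [0, 0, 0, 0, 0, 0, 6.3], [0, 0, 0, 0, 0, 0, 6.3], [0, 0, 0, 0, 0, 0, 6.3], [0, 0, 0, 0, 0, 0, 6.3], [0, -0.015, -0.001, 0, 0, 0, 0], [0, -0.03, -0.002, 0, 0, 0, 0], [0, -0.035, -0.003, 0, 0, 0, 0]]
  ]
}}

```text
time: 1.08
ee_pos: [0.2746, 0.4382, 0.224]
eef_rot: [0.573, 0.82, -0.0, 0.0]
contact_force: [-0.2, 0.3, 0.4]
gripper_width: 1.004
grip_force: 0.0
```

Call:
{"method": "arm_command", "body": {
  "plan": [
    [[0, -0.039, -0.003, 0, 0, 0, 0], [0, -0.039, -0.003, 0, 0, 0, 0], [0, -0.039, -0.003, 0, 0, 0, 0], [0, -0.039, -0.003, 0, 0, 0, 0], [0, -0.039, -0.003, 0, 0, 0, 0], [0, -0.039, -0.003, 0, 0, 0, 0], [0, -0.039, -0.003, 0, 0, 0, 0], [0, -0.039, -0.003, 0, 0, 0, 0], [0, -0.039, -0.003, 0, 0, 0, 0], [0, -0.039, -0.003, 0, 0, 0, 0]]
  ]
}}

```text
time: 1.92
ee_pos: [0.3774, 0.0594, 0.2246]
eef_rot: [0.574, 0.819, 0.0, 0.0]
contact_force: [0.7, 0.6, -0.7]
gripper_width: 1.001
grip_force: 0.0
```

Call:
{"method": "arm_command", "body": {
  "plan": [
    [[0, -0.039, -0.003, 0, 0, 0, 0], [0, -0.039, -0.003, 0, 0, 0, 0], [0, -0.039, -0.003, 0, 0, 0, 0], [0, -0.039, -0.003, 0, 0, 0, 0], [0, -0.039, -0.003, 0, 0, 0, 0], [0, -0.039, -0.003, 0, 0, 0, 0], [0, -0.039, -0.003, 0, 0, 0, 0], [0, -0.039, -0.003, 0, 0, 0, 0], [0, -0.02, 0, 0, 0, 0, 0], [0, 0, 0, 0, 0, 0, 0]]
  ]
}}

```text
time: 2.75
ee_pos: [0.4683, -0.2635, 0.2238]
eef_rot: [0.576, 0.818, -0.001, 0.001]
contact_force: [-0.8, 0.5, -0.2]
gripper_width: 1.0
grip_force: 0.0
```

```bash
cat > look.py <<'E'
from meas import *
import sys
s=arm.sense(); p,d=arm.snapshot("wrist"); cv2.imwrite(f"pics/{sys.argv[1]}.png",p[:,:,::-1])
a=R.from_quat(s["eef_rot"]).as_matrix(); print(s["time"],s["ee_pos"].round(4),a.round(3).tolist(),s["joint_pos"])
meas("wrist",p,d,s,(.486,-.32))
E
python3 look.py w1
```

```text
2.75 [ 0.4683 -0.2635  0.2238] [[-0.337, 0.941, 0.0], [0.941, 0.337, -0.002], [-0.002, -0.001, -1.0]] [-0.64080023  0.21891171  1.58567062 -0.001786    1.33555875 -0.98454096]
wrist 889 c [ 0.5062 -0.3133] ends [ 0.488 -0.274] [ 0.525 -0.355] len 0.09 dir -65.8 z [0.052 0.055 0.057]
wrist 872 c [ 0.4608 -0.3275] ends [ 0.473 -0.372] [ 0.45  -0.287] len 0.088 dir 104.9 z [0.053 0.055 0.057]
mid [ 0.48350563 -0.32040983] sep 0.047529000622683074
```

Call:
{"method": "arm_command", "body": {
  "plan": [
    [[0, -0.03, -0.002, 0, 0, 0, 0], [0, -0.03, -0.002, 0, 0, 0, 0], [0, 0, 0, 0.02, 0, 0, 0], [0, 0, 0, 0.035, 0, 0, 0], [0, 0, 0, 0.035, 0, 0, 0], [0, 0, 0, 0.03, 0, 0, 0], [0, 0, 0, 0.025, 0, 0, 0], [0, 0, 0, 0.02, 0, 0, 0], [0, 0, 0, 0.013, 0, 0, 0], [0, 0, 0, 0, 0, 0, 0]]
  ]
}}

```text
time: 3.63
ee_pos: [0.4818, -0.313, 0.0439]
eef_rot: [0.574, 0.819, 0.0, -0.004]
contact_force: [-1.4, 1.0, 0.1]
gripper_width: 1.0
grip_force: 0.0
```

```bash
python3 - <<'E'
from h import *
p,d=arm.snapshot("side"); cv2.imwrite("pics/s2.png",cv2.resize(p[200:440,260:560],None,fx=2.4,fy=2.4,interpolation=2)[:,:,::-1])
s=arm.sense();print(s["ee_pos"],s["contact_force"])
E
```

```text
[ 0.48296445 -0.31409968  0.04556436] [-0.56111037  0.77815186  0.11896642]
```

View pics/s2.png

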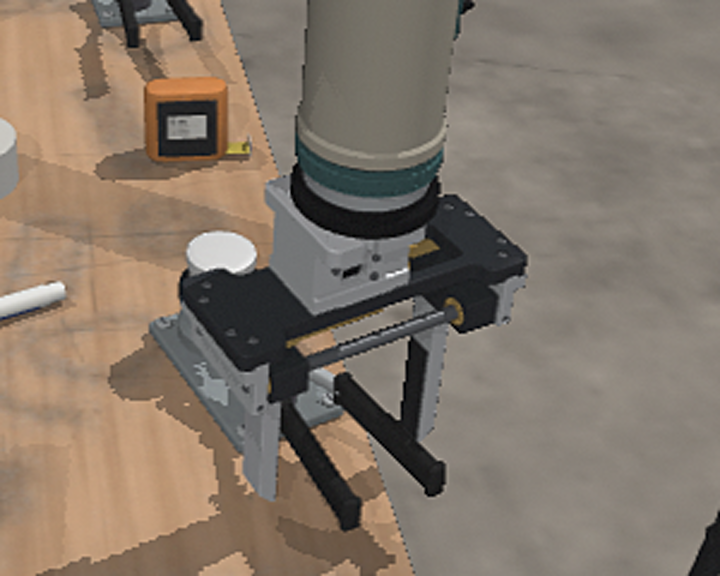

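The fingers straddle both of the clip pair's handles, outside the stand. I'll shift 7 mm toward the free ends and squeeze.

Call:
{"method": "arm_command", "body": {
  "plan": [
    [[0, -0.007, -0.001, 0, 0, 0, 0], [80, 0, 0, 0, 0, 0, 0], [100, 0, 0, 0, 0, 0, 0], [115, 0, 0, 0, 0, 0, 0], [130, 0, 0, 0, 0, 0, 0], [145, 0, 0, 0, 0, 0, 0], [155, 0, 0, 0, 0, 0, 0], [165, 0, 0, 0, 0, 0, 0], [165, 0, 0, 0, 0, 0, 0], [165, 0, 0, 0, 0, 0, 0]]
  ]
}}

```text
time: 4.52
ee_pos: [0.4869, -0.326, 0.0468]
eef_rot: [0.575, 0.818, -0.002, 0.002]
contact_force: [0.1, -7.3, -1.6]
gripper_width: 0.399
grip_force: 6.1
```

Call:
{"method": "arm_command", "body": {
  "plan": [
    [[168, 0, 0, 0, 0, 0, 0], [168, 0, 0, 0, 0, 0, 0], [168, 0, 0, 0, 0, 0, 0], [168, 0, 0, 0, 0, 0, 0]]
  ]
}}

```text
time: 4.85
ee_pos: [0.487, -0.3264, 0.0468]
eef_rot: [0.575, 0.818, -0.002, 0.002]
contact_force: [0.6, -7.5, -2.5]
gripper_width: 0.34
grip_force: 3.9
```

```bash
python3 - <<'E'
from h import *
p,d=arm.snapshot("side"); cv2.imwrite("pics/s3.png",cv2.resize(p[200:440,260:560],None,fx=2.4,fy=2.4,interpolation=2)[:,:,::-1])
E
```

```text
(no output)
```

View pics/s3.png

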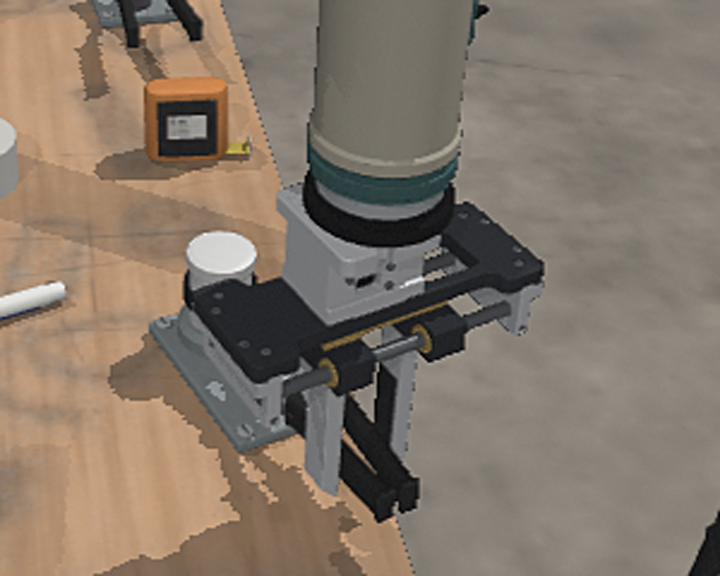

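The handles are pressed to about 32 mm, past the 39 mm snap point, and the grip force has dropped. I'll release and lift.

Call:
{"method": "arm_command", "body": {
  "plan": [
    [[140, 0, 0, 0, 0, 0, 0], [100, 0, 0, 0, 0, 0, 0], [60, 0, 0, 0, 0, 0, 0], [0, 0, 0, 0, 0, 0, 0], [0, 0, 0, 0, 0, 0, 0], [0, 0, 0, 0, 0, 0, 0], [0, 0, 0, 0, 0, 0, 0], [0, 0, 0, 0, 0, 0, 0], [0, 0, 0, -0.005, 0, 0, 0], [0, 0, 0, -0.015, 0, 0, 0]]
  ]
}}

```text
time: 5.73
ee_pos: [0.4849, -0.3219, 0.0649]
eef_rot: [0.575, 0.818, 0.0, -0.002]
contact_force: [-1.2, 0.8, -0.2]
gripper_width: 0.988
grip_force: 0.0
```

Call:
{"method": "arm_command", "body": {
  "plan": [
    [[0, 0, 0, -0.03, 0, 0, 0], [0, 0, 0, -0.035, 0, 0, 0], [0, 0, 0, -0.035, 0, 0, 0], [0, 0, 0, -0.035, 0, 0, 0], [0, 0, 0, -0.03, 0, 0, 0], [0, 0.03, 0, 0, 0, 0, 0], [0, 0.03, 0, 0, 0, 0, 0], [0, 0.03, 0, 0, 0, 0, 0], [0, 0, 0, 0, 0, 0, 0], [0, 0, 0, 0, 0, 0, 0]]
  ]
}}

```text
time: 6.57
ee_pos: [0.4553, -0.2374, 0.2322]
eef_rot: [0.574, 0.819, 0.0, 0.001]
contact_force: [-0.0, 0.3, -0.2]
gripper_width: 0.998
grip_force: 0.0
```

```bash
python3 look.py w2
```

```text
6.5667 [ 0.4553 -0.2374  0.2322] [[-0.34, 0.94, 0.001], [0.94, 0.34, -0.0], [-0.001, 0.001, -1.0]] [-6.16416763e-01  1.77852717e-01  1.61837250e+00  2.95907861e-04
  1.34432623e+00 -9.63546075e-01]
wrist 815 c [ 0.5062 -0.3133] ends [ 0.488 -0.273] [ 0.525 -0.355] len 0.089 dir -65.8 z [0.052 0.055 0.057]
wrist 769 c [ 0.4606 -0.3273] ends [ 0.472 -0.372] [ 0.45  -0.287] len 0.088 dir 104.8 z [0.053 0.055 0.057]
mid [ 0.4834219  -0.32033225] sep 0.04774256253646145
```

View pics/w2.png

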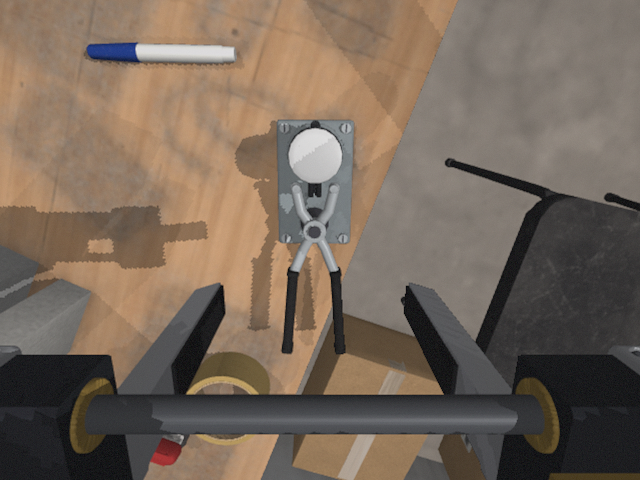

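View pics/w1.png

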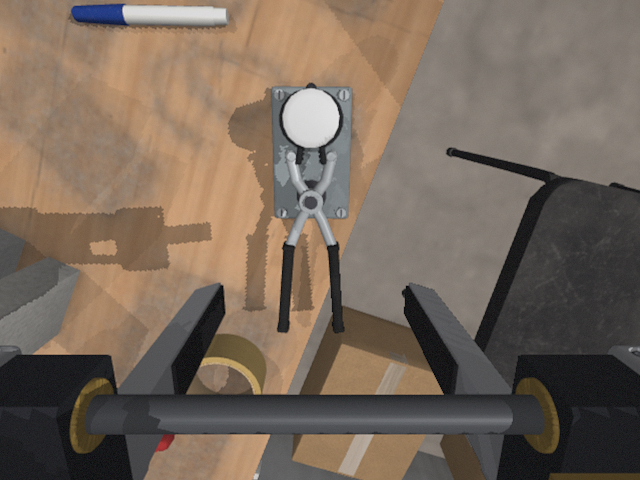

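In the "after" picture the ears are together at (315,190), where they stood apart at (300,157) and (324,157) before. The pliers have sprung open again and the gripper is clear of everything.

```bash
python3 -c "
from bench import arm
print(arm.close_job())"
```

```text
the job is handed in; nothing more can be done
None
```

The clip is snapped shut, its pliers have sprung open again, the arm never went near the other pair, and the job was handed in at about 6.6 s of the 26 s allowed.

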